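# Espresso cup centred under the coffee maker's outlet, then start

### The job

Make an espresso: set the small white espresso cup upright in the middle of the coffee maker's round cup stand, under the outlet, so that no edge of the cup's body overhangs the stand (only the handle may stick out), and let go of it. Do not drop or knock over the cup. Then press the start button fully down and let it spring back, leaving the cup centred and the mug, jam jar, saucers and carton where they are.

Things in the scene. Friction and masses are not known exactly. Their poses are not given: they have to be found in the camera images.
- cup: Small white espresso cup, the smallest cup here, loose, 0.12 kg: round body 50 mm in diameter, 60 mm tall, with a handle. z is up; origin at foot height, 15 mm off the axis of the round body (the axis is at y = +15 mm). Handle along -y, 14 mm wide, reaching y = -41 mm, 6 to 50 mm above the foot. Starts upright on the worktop left or right of the coffee maker, handle pointing away from the robot.
- cup_foot (a point): Point on the axis of the cup's round body, at foot height (cup frame x 0, y 15 mm, z 0); axes as the cup. Grip the body across two facing sides, clear of the handle, which at the start points within 0.4 rad of world +x and reaches 56 mm from this axis.
- coffee_maker: Grey coffee maker, fixed. Origin on the worktop below the middle of its cup stand; x from front to back (within 0.25 rad of world +x), y to the left, z up. In mm: foot x -125..130, y -75..75, z 0..25; column behind the stand x 70..130, y -70..70; brew head above the stand x -20..130, y -75..75, z 240..330; outlet of 18 mm radius over the stand's middle down to z 230, two small spouts to z 218.
- stand_top (a point): Middle of the top face of the steel cup stand, a round disc 78 mm in diameter on a short stem, 55 mm above the worktop. Axes as the coffee maker. The brew head blocks a gripper that points straight down here: come in from the front, fingers pointing forward and down, the tool leaning 25 to 45 degrees from vertical.
- start (a joint): Travel of the start button in m: 0 released, 0.006 fully down; a spring returns it. It needs about 5 N downward when fully down.
- start_top (a point): Middle of the top face of the white start button (28 mm in diameter, in a low black housing) on the front part of the coffee maker's foot, right of the middle as the robot sees it: x -97 mm, y -48 mm in the coffee maker's frame. Pressed straight down. Moves with the button.
- mug: Bystander: a big cream mug, body 80 mm in diameter, 94 mm tall, with handle; stands on the other side of the coffee maker from the cup. Origin at its foot, the body's axis at y = +15 mm, handle along -y.
- jam_jar: Bystander: jam jar, 65 mm in diameter, 94 mm tall, right of the coffee maker. Origin at the middle of its underside.
- saucers: Bystander: stack of saucers, 115 mm in diameter, 34 mm tall, near the front, left of the coffee maker. Origin at the middle of its underside.
- carton: Bystander: upright carton, 62 x 95 x 160 mm, far left. Origin at the middle of its underside.

How it is judged:
On the way, in this order (a step that is already met when the one before it is completed fails the run):
1. the cup is lifted off the worktop (height (world z) of cup_foot above 0.03 m and contact force between the fingers and cup above 0.3 N), for 0.2 s.
2. the cup stands centred on the cup stand and is let go (horizontal distance between cup_foot and stand_top below 0.013 m and z of cup_foot in the frame of stand_top between -0.004 and 0.004 m and angle between cup's own z axis and vertical below 0.1 rad and contact force between the fingers and cup below 0.05 N and linear speed of cup below 0.03 m/s), for 0.2 s.
3. the start button is pressed down (value of joint start above 0.0045 m).
At the end, for the whole second after the job is handed in: The espresso cup stands upright (within 0.1 rad), released and at rest on the cup stand, its body's axis within 13 mm of the stand's middle (no edge of the body overhangs), and the start button, after being pressed to at least 4.5 mm, is up again (under 2 mm) (all of step 2 and value of joint start below 0.002 m); the robot touches nothing.
It fails at once if the cup is tipped over (more than 0.6 rad) (angle between cup's own z axis and vertical above 0.6 rad).
It fails at once if the cup is dropped (faster than 0.6 m/s while not held) (linear speed of cup above 0.6 m/s and contact force between the fingers and cup below 0.01 N).
It fails at once if the mug, jam jar, saucers or carton is moved by more than 30 mm (distance of any of mug, jam_jar, saucers, carton from where it was at the start of the episode above 0.03 m).
It also fails if it takes over 54 s, if anything falls off the work surface, if the arm or the gripper's body presses on something with over 40 N, if the wrist force passes 120 N, or if a joint passes its speed limit or range.

### The arm

A 6-joint arm with a two-finger parallel gripper is mounted at the origin on a cart in front of the work surface, level with it; the furniture and walls round the work are solid. World frame = base frame: x ahead of the robot, y to its left, z up, the work surface at z = 0. Lengths are in m, angles in rad, forces in N, time in s.
With the tool pointing down it reaches from about 0.375 to 0.75 m from the base axis. Payload 9 kg.
Tool frame: the origin (TCP) lies midway between the tips of the shut fingers; the grasp point (between the pads) lies 19 mm behind it; z points along the fingers, y is the line along which they close (so a half turn about z gives the same grasp; the last joint's range is limited). The gripper opens to 85 mm and grips with 20 to 120 N. Pads are 22 mm wide; open, the fingers measure 114 mm over their backs; the gripper's body (76 mm by 85 mm) begins 54 mm behind the grasp point. The pads swing forward as they close: fully open they stand 13 mm farther back than shut.
Start: joints at [-1.387, 0.104, 0.097, 1.564, 0, 1.353], TCP at [0.235, -0.552, 0.231] pointing down, gripper open.
Joint ranges: [-2.99, 2.99], [-0.84, 1.86], [-1.1, 1.16], [-1.84, 2.11], [-1.51, 1.56], [-3.14, 3.14]. Speed limits (rad/s): [2.22, 2.22, 2.57, 3.14, 3.14, 3.14].

### API

Orientations are given as a unit quaternion [w, x, y, z].
In Python, from station import manip, eyes gives the robot as it stands (manip), with the cameras (eyes).
- The arm moves only by the shell command python3 jog.py 'ROWS' [FORCE]. ROWS is a JSON list of rows, 1 to 20 of them, each of 7 numbers: a rotation vector rx, ry, rz in rad, then dx, dy, dz in m, then the finger opening in m; each row is the pose to reach, as a shift and turn from the pose commanded when the command began, along the tool's axes at that moment; what a row does not reach only later rows make up. A row lasts 1/10 s, in which the tool goes at most 0.05 m and 0.15 rad, less where a joint would pass 70% of its speed; a pose out of reach is approached as far as the arm can. The fingers move at their own pace and stop on an object; FORCE is the grip in N (left out, the last holds). Time passes only in rows, so rows that do not move let the fingers close. It prints the time, the measured TCP pose, the force, the opening and the grip force at its end.
- manip.get_state(): the state, without advancing time (a new reading comes with each control period).
- eyes.grab_frame(name): name is "side" or "top" or "wrist"; returns the picture (400x640x3 uint8, red, green, blue); there is no depth.
- eyes.camera_model(name): a dict with "K" (3x3 intrinsics, pixels), "D" ([k1, k2, p1, p2, k3] as OpenCV has them; the pictures are not rectified), "R" (3x3) and "t" (3): a world point X has camera coordinates R X + t; the wrist camera has in their place "hand_eye" (4x4, takes a point from camera to tool coordinates, whose origin is the TCP and whose axes are the flange's). Camera axes: x right, y down, z forward; pixel columns grow to the right and rows downward; lengths in m; the calibration is good to about 2 mm. A picture is of the moment at which its call begins: read the wrist's pose just before it. camera_model takes no time and is no camera call.
- manip.finish_job(): hands the job in; it is judged then, once.
The state is a dict: "time": time; "q": joint angles; "qvel": joint speeds; "joint_torque": joint torques, N m; "tcp_pos": TCP position; "tool_rot": TCP orientation; "wrist_force": force on the tool from outside, world axes, zero at the start; "moment": the same for the moment, N m; "width": finger opening in m; "grasp_force": force on a finger pad.
Only numpy, scipy, OpenCV 4.12 (cv2) and the standard library are available. Lean on these libraries where they do the work, as an engineer would, in place of code of your own. Each camera call takes 0.05 s, during which the arm holds its last target. There are 200 camera calls.

## Working session

There is one attempt and no reset: what is moved stays moved. The work goes in short steps, Python scripts to look and compute and a shell command to move; the robot and the scene stay as the last step left them, time stands still between calls to the robot, and variables do not carry over. Pictures are saved under pics/ and viewed, at most 12 in all, crops included, and the job is handed in when it is done.

```bash
ls; mkdir -p pics
python3 - <<'E'
from station import manip, eyes
import cv2
s=manip.get_state();print(s)
for n in ("side","top"):
    cv2.imwrite(f"pics/{n}0.png",eyes.grab_frame(n)[:,:,::-1]); m=eyes.camera_model(n);print(n,m)
print(eyes.camera_model("wrist"))
E
```

```text
jog.py
pics
station.py
{'time': 0.0, 'q': array([-1.38666512e+00,  1.04738415e-01,  9.64964258e-02,  1.56394209e+00,
       -3.34248369e-05,  1.35308570e+00]), 'qvel': array([-5.26926306e-05, -1.35621388e-03,  2.11625018e-04,  1.46219929e-03,
        9.55952905e-04, -1.17307699e-03]), 'joint_torque': array([-2.00232630e-04, -5.56934345e+01,  5.03647363e+01,  1.70296978e-02,
       -4.12578038e-04, -1.49553279e-05]), 'tcp_pos': array([ 0.23459715, -0.55186089,  0.23051439]), 'tool_rot': array([-6.94057556e-04,  9.79882966e-01,  1.99571769e-01, -5.06064875e-06]), 'wrist_force': array([ 0.98719575, -0.20559855,  0.45092894]), 'moment': array([-0.02940524,  0.02303085, -0.01689062]), 'grasp_force': 0.0, 'width': 0.08560895279709863}
side {'K': array([[373.82809083,   0.        , 321.63296014],
       [  0.        , 373.82809083, 194.84789894],
       [  0.        ,   0.        ,   1.        ]]), 'D': array([-0.08137345,  0.        ,  0.        ,  0.        ,  0.        ]), 'R': array([[-0.97006904, -0.24221516, -0.01725926],
       [-0.14222187,  0.62432907, -0.76810556],
       [ 0.1968
[... 421 characters left out ...]
768331],
       [ 0.18917174,  0.08576   , -0.97819184]]), 't': array([-0.1835008 ,  0.50070566,  1.10168188])}
{'K': array([[335.34006386,   0.        , 316.73724936],
       [  0.        , 335.34006386, 199.94137011],
       [  0.        ,   0.        ,   1.        ]]), 'D': array([-0.0446499,  0.       ,  0.       ,  0.       ,  0.       ]), 'hand_eye': array([[ 2.34520744e-04, -9.66187241e-01, -2.57841345e-01,
         6.47458884e-02],
       [ 9.99999948e-01,  1.69324146e-04,  2.75060237e-04,
        -2.00535561e-03],
       [-2.22100926e-04, -2.57841397e-01,  9.66187231e-01,
        -1.42381444e-01],
       [ 0.00000000e+00,  0.00000000e+00,  0.00000000e+00,
         1.00000000e+00]])}
```

View pics/side0.png

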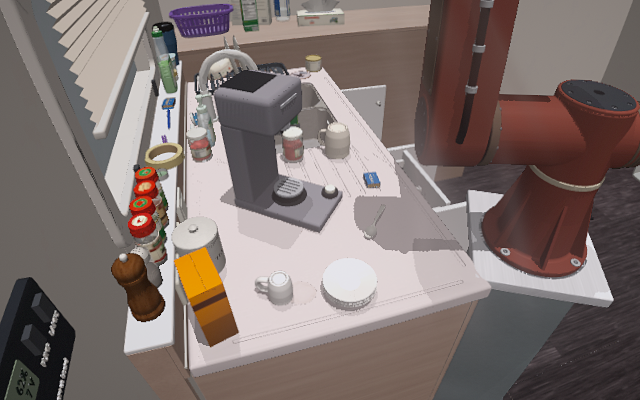

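View pics/top0.png

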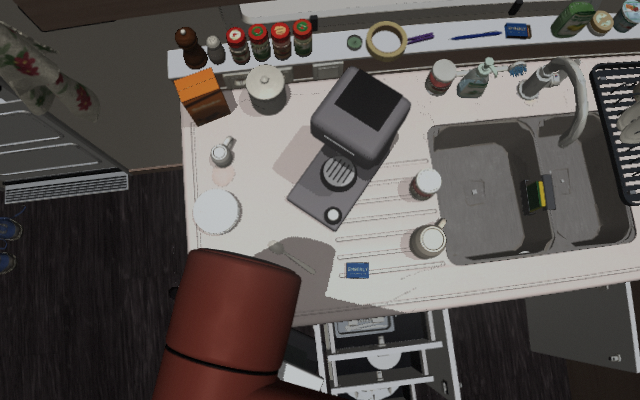

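Side view: cup at (280,288) with its handle to the left at (262,285), stand at (289,190), button at (330,190). Top view: cup at (221,157), handle at (231,142), stand disc at (339,172), button at (333,214). Next I'll enlarge these regions.

Run:
```python
import cv2,numpy as np
t=cv2.imread("pics/top0.png");s=cv2.imread("pics/side0.png")
def c(i,x,y,w,h,k):return cv2.resize(i[y:y+h,x:x+w],None,fx=k,fy=k,interpolation=cv2.INTER_NEAREST)
a=c(t,200,130,50,50,6);b=c(t,300,145,80,80,300/80);d=c(s,250,260,50,50,6);e=c(s,265,165,80,80,300/80)
cv2.imwrite("pics/crop.png",np.vstack([np.hstack([a,b]),np.hstack([d,e])]))
```

```text
(no output)
```

View pics/crop.png

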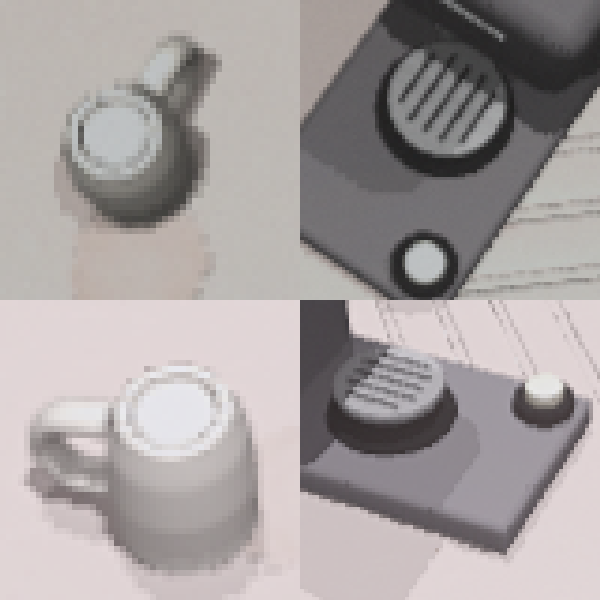

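Crop, in source pixels. Top view: cup rim centre about (219,152), handle tip (234,138), stand disc centre (338.5,170.7), button (332.8,214.4). Side view: rim (279.5,278.2), stand (288,187.5), button (329.8,188).

```bash
cat > h.py <<'E'
import cv2,numpy as np
from scipy.spatial.transform import Rotation as Ro
def ray(m,p,T=None):
    u=cv2.undistortPoints(np.array([[p]],float),m["K"],m["D"]).ravel()
    d=np.array([u[0],u[1],1])
    if T is None: return -m["R"].T@m["t"], m["R"].T@d
    return T[:3,3],T[:3,:3]@d
def plane(r,z): return r[0]+r[1]*(z-r[0][2])/r[1][2]
def tri(a,b):
    A=np.stack([a[1],-b[1]],1);s=np.linalg.lstsq(A,b[0]-a[0],rcond=None)[0]
    P,Q=a[0]+s[0]*a[1],b[0]+s[1]*b[1];return (P+Q)/2,np.linalg.norm(P-Q)
def Rt(s): return Ro.from_quat(np.roll(s["tool_rot"],-1))
E
python3 - <<'E'
from h import *
from station import manip, eyes
np.set_printoptions(precision=4,suppress=True)
t=eyes.camera_model("top");s=eyes.camera_model("side")
for n,a,b,z in [("cup",(218.8,152.2),(279.5,278.2),.06),("stand",(338.5,170.7),(288,187.5),.055),("button",(332.8,214.4),(329.8,188),.045)]:
    ra,rb=ray(t,a),ray(s,b);P,e=tri(ra,rb);print(n,P,e,plane(ra,z),plane(rb,z))
    if n=="stand":S=P
    if n=="button":print("d",S-P,np.linalg.norm((S-P)[:2]),"yaw",np.arctan2(*(S-P)[1::-1])-np.arctan2(48,97))
print("handle tip",plane(ray(t,(233.5,137.5)),.045), plane(ray(s,(255.5,277.5)),.045))
im=cv2.imread("pics/side0.png");
st=manip.get_state();print(Rt(st).as_matrix())
# FK sanity: saucers, carton, jar
for n,p,z in [("saucers",(217,212),.034),("carton",(195,83),.16),("carton2",(218,75),.16),("carton3",(220,95),.16)]:print(n,plane(ray(t,p),z))
E
```

```text
cup [0.5457 0.2981 0.0572] 0.0022378579819515763 [0.5462 0.2974 0.06  ] [0.5436 0.3001 0.06  ]
stand [0.6223 0.0081 0.049 ] 0.002264714887214161 [0.6219 0.0078 0.055 ] [0.6184 0.0153 0.055 ]
button [ 0.5172 -0.0217  0.0427] 0.002682516719980733 [ 0.5181 -0.0217  0.045 ] [ 0.5151 -0.0188  0.045 ]
d [0.1052 0.0298 0.0063] 0.10932452519190816 yaw -0.1835752216915696
handle tip [0.599  0.2852 0.045 ] [0.5972 0.2994 0.045 ]
[[ 0.9204  0.391  -0.0002]
 [ 0.391  -0.9204  0.0011]
 [ 0.0002 -0.0011 -1.    ]]
saucers [0.4115 0.2422 0.034 ]
carton [0.6561 0.3932 0.16  ]
carton2 [0.6957 0.352  0.16  ]
carton3 [0.6517 0.3246 0.16  ]
```

```bash
cat >> h.py <<'E'
def pose(psi,lean):
    z=np.array([np.sin(lean)*np.cos(psi),np.sin(lean)*np.sin(psi),-np.cos(lean)])
    x=np.array([-np.cos(lean)*np.cos(psi),-np.cos(lean)*np.sin(psi),-np.sin(lean)])
    return np.stack([x,np.cross(z,x),z],1)
def delta(s,p,psi,lean,R0=None,p0=None):
    R=Rt(s).as_matrix() if R0 is None else R0; p0=s["tcp_pos"] if p0 is None else p0
    Rn=pose(psi,lean);rv=Ro.from_matrix(R.T@Rn).as_rotvec()
    print(np.round(rv,3),np.round(R.T@(np.array(p)-p0),4),"rows>=",np.linalg.norm(rv)/.15,np.linalg.norm(np.array(p)-p0)/.05)
    return Rn,np.array(p)
E
python3 - <<'E'
from h import *
from station import manip, eyes
s=manip.get_state()
a=delta(s,[.42,-.12,.27],-1.4,0)
z=pose(-.15,.61)[:,2]
b=np.array([.545,.298,.036])-.10*z
print(b);delta(s,b,-.15,.61,*a)
delta(s,b,-.15,.61)
E
```

```text
[-1.00e-03 -1.00e-03 -1.34e+00] [ 0.3396 -0.3251 -0.0389] rows>= 8.932281966824583 9.43403753477027
[0.48835652 0.30656082 0.1179648 ]
[-0.381 -0.528 -1.209] [0.4087 0.1399 0.152 ] rows>= 9.151954683868714 9.159507683527051
[-0.783 -0.223 -2.486] [ 0.5692 -0.6908  0.1135] rows>= 17.44186428816393 18.04564439345433
```

```bash
python3 jog.py '[[0,0,-1.34,0.34,-0.325,-0.039,0.085],[0,0,-1.34,0.34,-0.325,-0.039,0.085],[0,0,-1.34,0.34,-0.325,-0.039,0.085],[0,0,-1.34,0.34,-0.325,-0.039,0.085],[0,0,-1.34,0.34,-0.325,-0.039,0.085],[0,0,-1.34,0.34,-0.325,-0.039,0.085],[0,0,-1.34,0.34,-0.325,-0.039,0.085],[0,0,-1.34,0.34,-0.325,-0.039,0.085],[0,0,-1.34,0.34,-0.325,-0.039,0.085],[0,0,-1.34,0.34,-0.325,-0.039,0.085],[0,0,-1.34,0.34,-0.325,-0.039,0.085],[0,0,-1.34,0.34,-0.325,-0.039,0.085],[0,0,-1.34,0.34,-0.325,-0.039,0.085],[0,0,-1.34,0.34,-0.325,-0.039,0.085]]'
python3 - <<'E'
from h import *
from station import manip, eyes
s=manip.get_state();print(s["q"])
z=pose(-.15,.61)[:,2]
b=np.array([.545,.298,.036])-.12*z
delta(s,b,-.15,.61)
E
```

```text
time: 1.5
tcp_pos: [0.4201, -0.121, 0.27]
tool_rot: [-0.0, 0.645, 0.764, -0.0]
wrist_force: [-0.1, -0.9, -0.4]
width: 0.085
grasp_force: 0.0
[-5.81331049e-01 -3.79853172e-01 -2.75477598e-01  1.67565913e+00
 -1.69242741e-04  8.20277546e-01]
[-0.381 -0.528 -1.21 ] [0.4136 0.1285 0.1356] rows>= 9.162805333955985 9.076040969560367
```

```bash
python3 jog.py '[[-0.381,-0.528,-1.21,0.414,0.128,0.136,0.085],[-0.381,-0.528,-1.21,0.414,0.128,0.136,0.085],[-0.381,-0.528,-1.21,0.414,0.128,0.136,0.085],[-0.381,-0.528,-1.21,0.414,0.128,0.136,0.085],[-0.381,-0.528,-1.21,0.414,0.128,0.136,0.085],[-0.381,-0.528,-1.21,0.414,0.128,0.136,0.085],[-0.381,-0.528,-1.21,0.414,0.128,0.136,0.085],[-0.381,-0.528,-1.21,0.414,0.128,0.136,0.085],[-0.381,-0.528,-1.21,0.414,0.128,0.136,0.085],[-0.381,-0.528,-1.21,0.414,0.128,0.136,0.085],[-0.381,-0.528,-1.21,0.414,0.128,0.136,0.085],[-0.381,-0.528,-1.21,0.414,0.128,0.136,0.085],[-0.381,-0.528,-1.21,0.414,0.128,0.136,0.085]]'
python3 - <<'E'
from h import *
from station import manip, eyes
s=manip.get_state();print(s["q"]);im=eyes.grab_frame("wrist")[:,:,::-1].copy()
m=eyes.camera_model("wrist");T=np.eye(4);T[:3,:3]=Rt(s).as_matrix();T[:3,3]=s["tcp_pos"];C=T@m["hand_eye"]
W=np.linalg.inv(C);r,_=cv2.Rodrigues(W[:3,:3])
pts=np.array([[.545,.298,.06],[.545,.298,0],[.6,.29,.03]])
print(cv2.projectPoints(pts,r,W[:3,3],m["K"],m["D"])[0].reshape(-1,2))
cv2.imwrite("pics/w1.png",im)
E
```

```text
time: 2.8
tcp_pos: [0.4773, 0.3083, 0.1356]
tool_rot: [0.3, 0.073, 0.951, -0.022]
wrist_force: [-0.3, 0.4, 0.9]
width: 0.0851
grasp_force: 0.0
[ 0.54085795 -0.56017899 -0.78050201  0.85538433 -0.37496774  0.59748571]
[[314.75642792 217.2525541 ]
 [314.96544118 162.7752175 ]
 [315.55719357 227.30215354]]
```

View pics/w1.png

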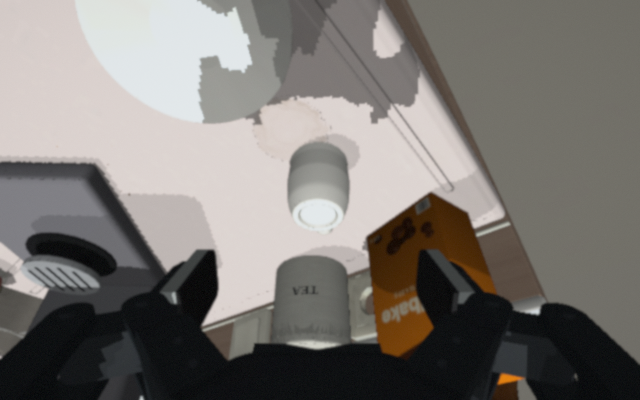

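Wrist view (image bottom is forward): cup rim centre at (319,213), about 4 px right of the prediction. The cup lies between the fingers, with the carton beyond them on the right.

Run:
```python
from h import *
from station import manip, eyes
np.set_printoptions(precision=4,suppress=True)
s=manip.get_state();m=eyes.camera_model("wrist");T=np.eye(4);T[:3,:3]=Rt(s).as_matrix();T[:3,3]=s["tcp_pos"];C=T@m["hand_eye"]
im=cv2.imread("pics/w1.png").astype(int);g=im.min(2)
M=np.zeros(g.shape,np.uint8);M[195:235,290:350]=(g[195:235,290:350]>195)*255
n,l,st,c=cv2.connectedComponentsWithStats(M);print(st[1:],c[1:])
c0=plane(ray(m,(319,213),C),.06);print(c0,"stand",plane(ray(m,(67,275),C),.055))
cup=np.array([c0[0],c0[1],.036]);cup[:2]=(cup[:2]+[.545,.2985])/2;print(cup)
z=pose(-.15,.61)[:,2]
delta(s,cup+.022*z,-.15,.61)
```

```text
[[ 290  198   60   37 1825]] [[319.0329 218.3677]]
[0.5402 0.3021 0.06  ] stand [0.6121 0.024  0.055 ]
[0.5426 0.3003 0.036 ]
[-0.     0.002 -0.002] [0.0034 0.0018 0.1413] rows>= 0.01762647954406504 2.8264241754276798
```

```bash
python3 jog.py '[[0,0,0,0.003,0.003,0.04,0.085],[0,0,0,0.003,0.003,0.08,0.085],[0,0,0,0.003,0.003,0.11,0.085],[0,0,0,0.003,0.003,0.13,0.085],[0,0,0,0.003,0.003,0.141,0.085],[0,0,0,0.003,0.003,0.141,0.085],[0,0,0,0.003,0.003,0.141,0.06],[0,0,0,0.003,0.003,0.141,0.04],[0,0,0,0.003,0.003,0.141,0.03],[0,0,0,0.003,0.003,0.141,0.03],[0,0,0,0.003,0.003,0.141,0.03],[0,0,0,0.003,0.003,0.141,0.03]]' 35
python3 - <<'E'
from station import manip, eyes
import cv2
cv2.imwrite("pics/w2.png",eyes.grab_frame("wrist")[:,:,::-1])
E
```

```text
time: 4.05
tcp_pos: [0.5549, 0.3015, 0.0189]
tool_rot: [0.301, 0.071, 0.951, -0.022]
wrist_force: [-4.8, 0.5, 7.7]
width: 0.0474
grasp_force: 36.8
```

View pics/w2.png

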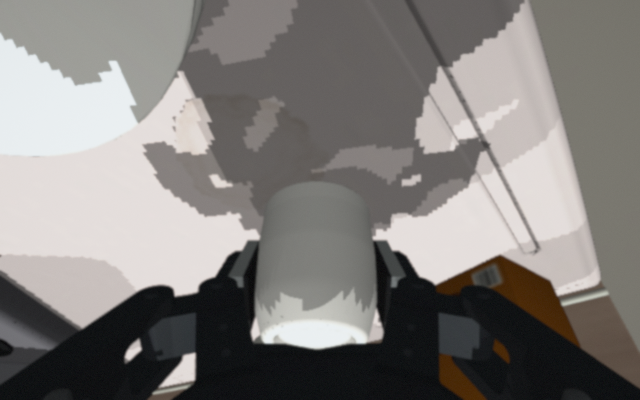

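The cup is gripped at 47 mm with its rim around (318,335). Now I'll lift straight up.

```bash
python3 jog.py '[[0,0,0,-0.011,0,-0.016,0.03],[0,0,0,-0.023,0,-0.033,0.03],[0,0,0,-0.04,0,-0.057,0.03],[0,0,0,-0.057,0,-0.082,0.03],[0,0,0,-0.068,0,-0.098,0.03],[0,0,0,-0.068,0,-0.098,0.03],[0,0,0,-0.068,0,-0.098,0.03]]'
python3 - <<'E'
from station import manip, eyes
import cv2,numpy as np
a=eyes.grab_frame("side");b=eyes.grab_frame("top");w=eyes.grab_frame("wrist")
for n,i in (("s3",a),("t3",b),("w3",w)):cv2.imwrite(f"pics/{n}.png",i[:,:,::-1])
def c(i,x,y,w,h,k):return cv2.resize(i[y:y+h,x:x+w],None,fx=k,fy=k)
cv2.imwrite("pics/c3.png",np.hstack([c(a,230,200,100,120,4),c(b,180,100,100,120,4)])[:,:,::-1])
E
```

```text
time: 4.8
tcp_pos: [0.5533, 0.3012, 0.1359]
tool_rot: [0.3, 0.071, 0.951, -0.022]
wrist_force: [-0.7, 0.6, -1.3]
width: 0.0474
grasp_force: 36.7
```

View pics/c3.png

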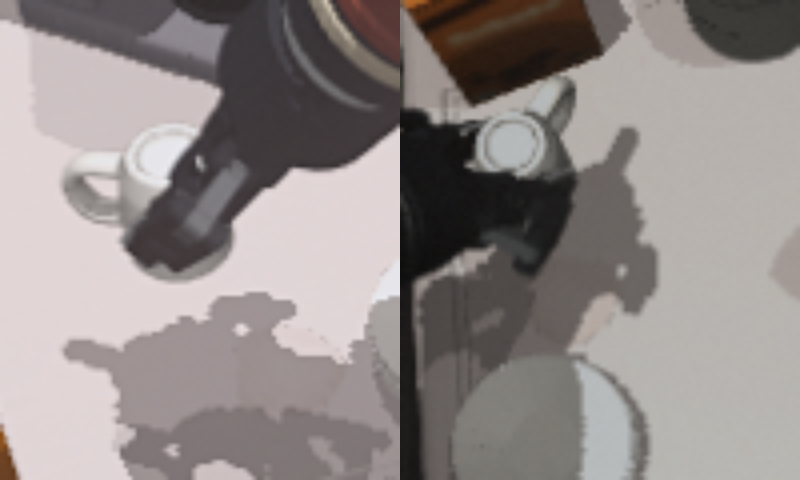

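Cup is held upright and clear of the worktop. Its rim centre is at top (207.6,135.8) and about side (270,237); the carton is clear of the gripper.

Run:
```python
from h import *
from station import manip, eyes
np.set_printoptions(precision=4,suppress=True)
s=manip.get_state();t=eyes.camera_model("top");d=eyes.camera_model("side")
ra=ray(t,(207.6,135.8));rb=ray(d,(270,237))
print(tri(ra,rb),plane(ra,.177),plane(rb,.177),s["tcp_pos"])
R=Rt(s).as_matrix();print(R[:,2],R[:,1])
# stand: ellipse fit top & side from initial images
for n,m,(x,y,w,h),lo,hi in (("top",t,(318,150,42,42),105,200),("side",d,(265,172,50,34),105,200)):
    g=cv2.imread(f"pics/{n}0.png")[y:y+h,x:x+w].max(2)
    M=cv2.morphologyEx(((g>lo)).astype(np.uint8)*255,cv2.MORPH_CLOSE,np.ones((5,5)))
    cs=max(cv2.findContours(M,0,2)[0],key=cv2.contourArea);e=cv2.fitEllipse(cv2.convexHull(cs));b=cv2.boundingRect(cs)
    p=(e[0][0]+x,e[0][1]+y);print(n,p,e[1],b,plane(ray(m,p),.055))
    bc=(b[0]+b[2]/2-.5+x,b[1]+b[3]/2-.5+y);print(bc,plane(ray(m,bc),.055))
# projected disc edge for checks
for m in (t,d):
    r,_=cv2.Rodrigues(m["R"])
    for c in ([.621,.010],[.619,.013]):
        a=np.linspace(0,6.28,60);P=np.c_[c[0]+.039*np.cos(a),c[1]+.039*np.sin(a),0*a+.055]
        q=cv2.projectPoints(P,r,m["t"],m["K"],m["D"])[0][:,0];print(c,q.min(0),q.max(0))
```

```text
(array([0.5484, 0.3004, 0.1765]), np.float64(0.0034213656986938124)) [0.5465 0.2998 0.177 ] [0.55   0.3007 0.177 ] [0.5526 0.3006 0.1339]
[ 0.5647 -0.0862 -0.8208] [ 0.148  0.989 -0.002]
top (341.1936683654785, 175.8878173828125) (25.255645751953125, 43.76781463623047) (5, 8, 37, 34) [ 0.6124 -0.0033  0.055 ]
(341.0, 174.5) [ 0.6155 -0.0015  0.055 ]
side (299.9597969055176, 186.4826021194458) (37.87777328491211, 55.08631134033203) (9, 0, 41, 34) [0.5893 0.0043 0.055 ]
(294.0, 188.5) [0.6019 0.0158 0.055 ]
[0.621, 0.01] [321.6492 155.44  ] [353.4567 186.1345]
[0.619, 0.013] [320.2003 155.6846] [352.0145 186.3874]
[0.621, 0.01] [272.6796 177.09  ] [302.6339 195.7419]
[0.619, 0.013] [273.0135 177.8488] [303.0497 196.6016]
```

Run:
```python
from h import *
from station import manip, eyes
s=manip.get_state()
a=np.array([.627,.011,.095]);pre=a-.12*np.array([np.cos(.17),-np.sin(.17),0])+[0,0,.015];print(pre)
# relative to commanded pose ~ measured
b=delta(s,pre,-.16,.61);delta(s,a,-.16,.61,*b)
```

```text
[0.50872983 0.03130188 0.11      ]
[ 0.005 -0.002  0.011] [ 0.0169 -0.2728  0.0181] rows>= 0.07901804509055903 5.477915132172293
[0. 0. 0.] [-0.0898 -0.0012  0.081 ] rows>= 0.0 2.418677324489564
```

```bash
python3 jog.py '[[0,0,0.005,0.002,-0.03,0.002,0.03],[0,0,0.01,0.005,-0.07,0.005,0.03],[0,0,0.01,0.008,-0.11,0.008,0.03],[0,0,0.01,0.01,-0.15,0.01,0.03],[0,0,0.01,0.012,-0.19,0.013,0.03],[0,0,0.01,0.015,-0.23,0.016,0.03],[0,0,0.01,0.017,-0.26,0.018,0.03],[0,0,0.01,0.017,-0.273,0.018,0.03],[0,0,0.01,0.017,-0.273,0.018,0.03],[0,0,0.01,0.017,-0.273,0.018,0.03]]'
python3 jog.py '[[0,0,0,-0.013,0,0.012,0.03],[0,0,0,-0.03,0,0.027,0.03],[0,0,0,-0.048,-0.001,0.043,0.03],[0,0,0,-0.065,-0.001,0.059,0.03],[0,0,0,-0.08,-0.001,0.072,0.03],[0,0,0,-0.09,-0.001,0.081,0.03],[0,0,0,-0.09,-0.001,0.081,0.03],[0,0,0,-0.09,-0.001,0.081,0.03]]'
python3 - <<'E'
from station import manip, eyes
import cv2,numpy as np
a=eyes.grab_frame("side");b=eyes.grab_frame("top");w=eyes.grab_frame("wrist")
for n,i in (("s4",a),("t4",b),("w4",w)):cv2.imwrite(f"pics/{n}.png",i[:,:,::-1])
def c(i,x,y,w,h,k):return cv2.resize(i[y:y+h,x:x+w],None,fx=k,fy=k)
cv2.imwrite("pics/c4.png",np.vstack([np.hstack([c(a,240,130,80,80,5),c(b,300,130,80,80,5)]),c(w,160,200,320,200,2.5)[:200*2]])[:600,:,::-1])
E
```

```text
time: 5.95
tcp_pos: [0.5519, 0.0388, 0.1072]
tool_rot: [0.28, 0.078, 0.957, -0.025]
wrist_force: [0.1, -0.6, -0.2]
width: 0.0472
grasp_force: 37.2
time: 6.75
tcp_pos: [0.6636, 0.0221, 0.0799]
tool_rot: [0.273, 0.077, 0.959, -0.024]
wrist_force: [-33.1, 6.4, -6.9]
width: 0.0447
grasp_force: 34.9
```

View pics/c4.png

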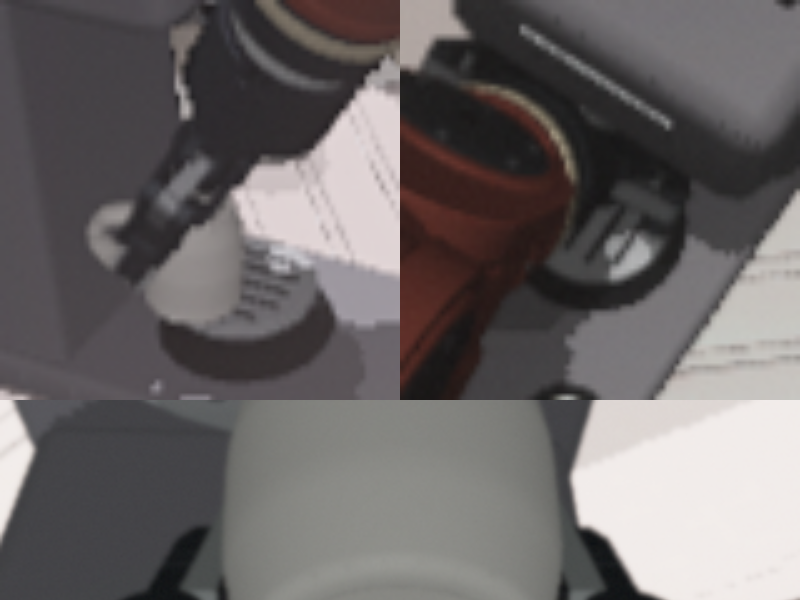

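The first move stopped 43 mm short of its target in x because the pose was at the reach limit. The second shift then overshot. Side view: the cup is behind the stand's middle, with its handle near (95,230 in the crop) touching the column. I'll back off and re-measure.

```bash
python3 jog.py '[[0,0,0,0.009,0,-0.012,0.03],[0,0,0,0.018,0,-0.024,0.03],[0,0,0,0.027,0,-0.036,0.03],[0,0,0,0.027,0,-0.036,0.03],[0,0,0,0.027,0,-0.036,0.03]]'
python3 - <<'E'
from h import *
from station import manip, eyes
s=manip.get_state();print(s["q"],Rt(s).as_matrix())
a=eyes.grab_frame("side");b=eyes.grab_frame("top");w=eyes.grab_frame("wrist")
for n,i in (("s5",a),("t5",b),("w5",w)):cv2.imwrite(f"pics/{n}.png",i[:,:,::-1])
def c(i,x,y,w,h,k):return cv2.resize(i[y:y+h,x:x+w],None,fx=k,fy=k)
cv2.imwrite("pics/c5.png",np.hstack([c(a,240,120,80,100,6)[:, :480],c(w,160,180,320,220,1)[:,:].repeat(1,0) if 0 else cv2.resize(w[150:400,160:480],(320,600))])[:,:,::-1])
E
```

```text
time: 7.4
tcp_pos: [0.6289, 0.0263, 0.1047]
tool_rot: [0.281, 0.077, 0.956, -0.025]
wrist_force: [-0.6, 0.3, -0.7]
width: 0.0449
grasp_force: 35.3
[-0.16475513 -0.5062626  -0.79810516  0.70692359 -0.00182594 -0.00459438] [[-0.83016724  0.16117318  0.53370925]
 [ 0.13336801  0.98691794 -0.09058668]
 [-0.54132738 -0.00402235 -0.84080229]]
```

View pics/c5.png

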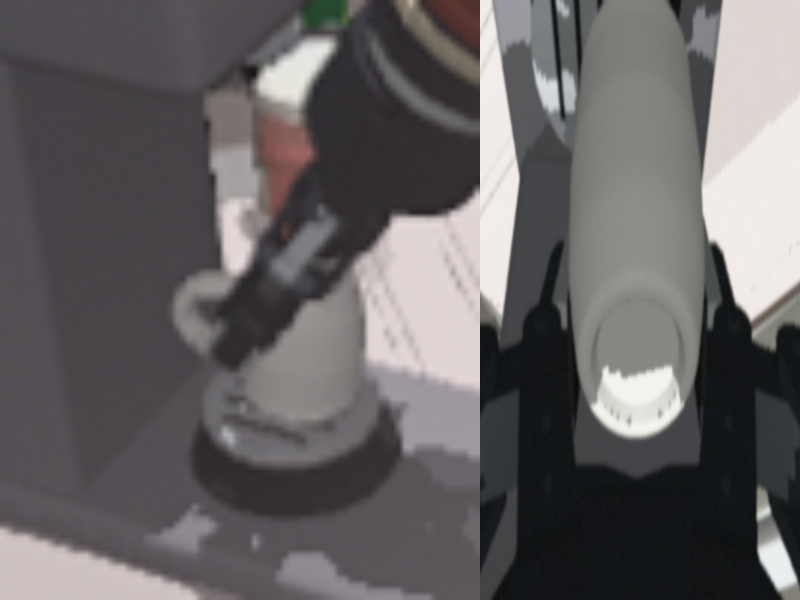

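Side view: the cup hovers over the stand and leaves the column. The wrist view shows the rim centre now near (319,301), so the cup slid toward the robot in the grip. I'll estimate tilt and slip from image profiles.

Run:
```python
import cv2
for n,a,b,x in (("w1",130,245,319),("w2",170,350,318),("w3",100,350,318),("w5",80,345,319)):
    im=cv2.imread(f"pics/{n}.png");print(n,[int(v) for v in im[a:b:3 if n!="w1" else 2,x-1:x+2].mean((1,2))], a)
```

```text
w1 [203, 205, 205, 192, 173, 167, 144, 136, 135, 131, 126, 126, 127, 126, 126, 127, 134, 144, 146, 146, 147, 147, 149, 148, 149, 153, 159, 169, 176, 178, 179, 181, 181, 183, 201, 227, 231, 230, 231, 231, 231, 231, 231, 231, 231, 231, 231, 227, 223, 227, 223, 212, 211, 213, 213, 213, 214, 214] 130
w2 [118, 94, 90, 92, 118, 123, 122, 123, 122, 119, 119, 119, 120, 120, 119, 121, 120, 120, 119, 121, 122, 124, 125, 124, 125, 126, 124, 125, 125, 125, 125, 125, 125, 126, 126, 126, 128, 130, 132, 133, 135, 134, 136, 136, 136, 138, 184, 195, 196, 198, 222, 237, 238, 236, 237, 238, 238, 237, 238, 222] 170
w3 [135, 136, 136, 137, 136, 136, 136, 136, 137, 136, 136, 137, 137, 137, 137, 137, 136, 136, 137, 137, 138, 137, 142, 210, 230, 230, 230, 178, 128, 128, 129, 129, 126, 127, 126, 126, 127, 126, 126, 126, 126, 126, 126, 128, 130, 131, 131, 132, 131, 132, 131, 132, 131, 131, 131, 131, 132, 132, 132, 134, 137, 137, 139, 141, 142, 142, 142, 143, 144, 143, 144, 157, 204, 223, 238, 238, 243, 243, 243, 243, 243, 243, 240, 121] 100
w5 [29, 17, 15, 17, 15, 15, 17, 17, 16, 16, 16, 16, 21, 72, 93, 95, 98, 95, 97, 97, 97, 113, 126, 127, 127, 124, 123, 124, 124, 124, 124, 124, 125, 127, 129, 130, 130, 130, 131, 130, 132, 131, 131, 131, 131, 132, 133, 134, 135, 137, 138, 139, 139, 139, 140, 139, 139, 139, 140, 140, 142, 149, 148, 142, 134, 129, 133, 133, 133, 133, 133, 132, 132, 133, 133, 181, 240, 241, 241, 241, 225, 226, 236, 240, 136, 69, 69, 69, 69] 80
```

```bash
cat > fit.py <<'E'
from h import *
from station import manip, eyes
from scipy.optimize import least_squares
m=eyes.camera_model("wrist")
def proj(R,p,P):
    T=np.eye(4);T[:3,:3]=R;T[:3,3]=p;W=np.linalg.inv(T@m["hand_eye"])
    return cv2.projectPoints(np.array(P),cv2.Rodrigues(W[:3,:3])[0],W[:3,3],m["K"],m["D"])[0][:,0,1]
def pts(c,z,psi,tilt,rf,rr,H=.06):  # tilt>0: top leans forward
    h=np.array([np.cos(psi),np.sin(psi),0]);u=np.array([0,0,1.])
    a=h*np.sin(tilt)+u*np.cos(tilt);f=h*np.cos(tilt)-u*np.sin(tilt);o=np.array([c[0],c[1],z])
    return [o-rf*f,o+H*a-rr*f,o+H*a+rr*f]
def Q(q): return Ro.from_quat(np.roll(q,-1)).as_matrix()
E
python3 - <<'E'
from fit import *
np.set_printoptions(precision=4,suppress=True)
R1,p1=pose(-.15,.61),np.array([.4773,.3083,.1356])
f=least_squares(lambda v:proj(R1,p1,pts((v[0],.3+(.545-v[0])*.15),0,-.15,0,v[1],v[2]))-[141,182.5,230],[.545,.02,.022],x_scale=.01)
x,rf,rr=f.x;print(f.x,f.cost)
for n,(R,p,e) in dict(w2=(pose(-.15,.61),np.array([.5549,.3015,.0189]),[181,301]),w3=(pose(-.15,.61),np.array([.5526,.3006,.1339]),[182,311])).items():
    g=least_squares(lambda v:proj(R,p,pts(p[:2]+v[0]*np.array([.989,-.149]),p[2]+v[1],-.15,0,rf,rr))[:2]-e,[-.01,-.02],x_scale=.01);print(n,g.x,g.cost)
s=manip.get_state();R,p=Rt(s).as_matrix(),s["tcp_pos"];psi=np.arctan2(R[1,2],R[0,2]);h=np.array([np.cos(psi),np.sin(psi)]);print(psi)
g=least_squares(lambda v:proj(R,p,pts(p[:2]+v[0]*h,p[2]+v[1],psi,v[2],rf,rr))-[144,261,331],[-.01,-.02,0],x_scale=.01);print("w5",g.x,g.cost,p[:2]+g.x[0]*h,p[2]+g.x[1])
E
```

```text
[0.5341 0.0138 0.0279] 6.866245319043687e-27
w2 [-0.0177 -0.0197] 2.948446519354054e-26
w3 [-0.022  -0.0151] 1.3126645462877636e-25
-0.1691130875323175
w5 [-0.0358 -0.0227  0.0599] 2.7464981276174747e-26 [0.5936 0.0316] 0.08144332575176755
```

Run:
```python
from fit import *
np.set_printoptions(precision=4,suppress=True)
d=eyes.camera_model("side");s=manip.get_state();p=s["tcp_pos"];R=Rt(s).as_matrix()
print(plane(ray(d,(289.8,187.5)),.0815),p)
g=cv2.imread("pics/s5.png")
for y in range(176,194,2): print(y,[int(v) for v in g[y,272:308].mean(1)])
```

```text
[0.6018 0.0455 0.0815] [0.6288 0.0256 0.1042]
176 [124, 131, 123, 104, 72, 48, 46, 47, 46, 45, 49, 48, 44, 42, 105, 142, 145, 143, 143, 142, 141, 140, 137, 136, 133, 129, 125, 118, 102, 215, 218, 217, 203, 185, 213, 206]
178 [82, 111, 104, 62, 44, 46, 48, 48, 46, 51, 94, 69, 95, 124, 141, 142, 141, 141, 141, 141, 140, 138, 137, 135, 133, 129, 125, 117, 122, 216, 219, 216, 216, 206, 215, 217]
180 [70, 73, 81, 79, 64, 46, 45, 42, 75, 101, 114, 131, 138, 138, 140, 140, 141, 141, 141, 141, 140, 138, 136, 134, 131, 129, 123, 113, 126, 170, 190, 186, 202, 218, 218, 217]
182 [78, 81, 81, 87, 100, 103, 98, 99, 109, 117, 126, 130, 132, 134, 136, 138, 138, 139, 139, 138, 138, 136, 134, 132, 127, 123, 120, 112, 119, 136, 145, 155, 155, 153, 156, 151]
184 [81, 80, 91, 104, 106, 107, 109, 98, 100, 122, 125, 129, 132, 134, 135, 136, 136, 136, 135, 135, 133, 134, 130, 128, 127, 123, 117, 113, 104, 105, 103, 141, 155, 156, 155, 155]
186 [81, 83, 105, 107, 108, 93, 69, 74, 72, 110, 129, 132, 133, 134, 135, 136, 136, 136, 136, 135, 135, 132, 130, 127, 127, 123, 121, 100, 106, 106, 105, 114, 124, 156, 158, 157]
188 [80, 80, 105, 108, 108, 109, 108, 107, 127, 98, 100, 115, 129, 136, 140, 139, 140, 138, 138, 137, 136, 136, 135, 131, 114, 95, 101, 106, 106, 108, 106, 70, 62, 99, 99, 138]
190 [84, 63, 100, 108, 106, 92, 91, 77, 67, 70, 77, 93, 94, 100, 110, 114, 124, 120, 111, 110, 106, 95, 80, 87, 107, 108, 107, 107, 111, 104, 90, 61, 59, 64, 121, 156]
192 [64, 45, 46, 94, 117, 175, 173, 122, 108, 108, 102, 96, 94, 93, 80, 68, 72, 78, 94, 106, 108, 109, 104, 102, 107, 108, 111, 108, 105, 71, 49, 53, 62, 59, 84, 156]
```

```bash
python3 - <<'E'
from fit import *
np.set_printoptions(precision=4,suppress=True)
s=manip.get_state();R=Rt(s).as_matrix();print(R.T@[.0175,-.0215,0], R.T@[0,0,-.01])
E
python3 jog.py '[[0,-0.02,0,-0.006,-0.006,0.004,0.03],[0,-0.04,0,-0.012,-0.012,0.008,0.03],[0,-0.055,0,-0.0174,-0.0184,0.0113,0.03],[0,-0.055,0,-0.0174,-0.0184,0.0113,0.03],[0,-0.055,0,-0.0174,-0.0184,0.0113,0.03]]'
python3 - <<'E'
from fit import *
np.set_printoptions(precision=4,suppress=True)
s=manip.get_state();R=Rt(s).as_matrix();print(s["q"],np.arccos(-R[2,2]),R.T@[0,0,-.01]);
a=eyes.grab_frame("side");w=eyes.grab_frame("wrist")
for n,i in (("s6",a),("w6",w)):cv2.imwrite(f"pics/{n}.png",i[:,:,::-1])
c=lambda i,x,y,w,h,k:cv2.resize(i[y:y+h,x:x+w],None,fx=k,fy=k)
cv2.imwrite("pics/c6.png",np.hstack([c(a,250,150,60,60,6.6667),cv2.resize(w[100:400,120:520],(400,300),)[:].copy() if 0 else c(w,170,0,300,300,1.3334)[:400,:400]])[:,:,::-1])
E
```

```text
[-0.0174 -0.0184  0.0113] [0.0054 0.     0.0084]
time: 8.05
tcp_pos: [0.6459, 0.0033, 0.1043]
tool_rot: [0.307, 0.077, 0.948, -0.027]
wrist_force: [-0.7, -0.3, -1.1]
width: 0.0449
grasp_force: 35.4
[-0.2076 -0.5104 -0.8265  0.6292  0.0223 -0.0377] 0.6259187049343082 [0.0059 0.     0.0081]
```

View pics/c6.png

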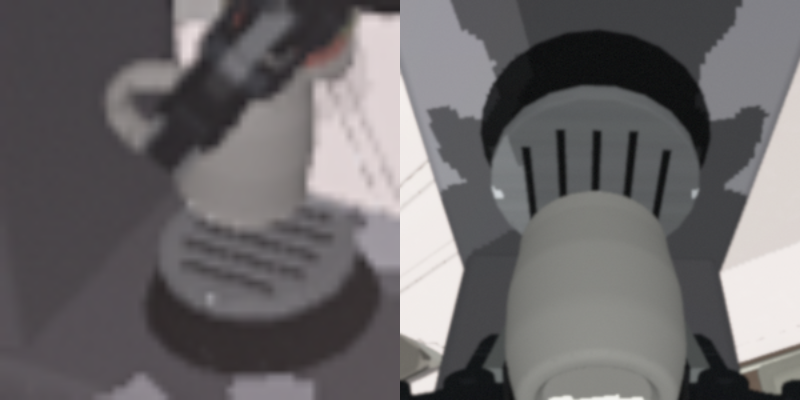

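Wrist view (crop): the disc spans x 490–700 and the cup is centred at about x 596, so they line up laterally. The disc's near edge is at full-frame (316,64) and the foot's near edge at (317,142). In the side view the cup sits too far back on the disc.

Run:
```python
from fit import *
np.set_printoptions(precision=4,suppress=True)
s=manip.get_state();R=Rt(s).as_matrix();p=s["tcp_pos"];T=np.eye(4);T[:3,:3]=R;T[:3,3]=p;C=T@m["hand_eye"]
psi=np.arctan2(R[1,2],R[0,2]);h=np.array([np.cos(psi),np.sin(psi),0]);print(psi,p)
D=plane(ray(m,(316,64),C),.055)+.039*h;print("disc",D)
L=plane(ray(m,(170+490/1.3334,138),C),.055);L2=plane(ray(m,(170+700/1.3334,138),C),.055);print(L,L2,np.linalg.norm(L-L2))
for z in (.078,.0815,.085):
  F=plane(ray(m,(317,142),C),z)+.019*h;print(z,"foot",F,"needs",D-F)
d=eyes.camera_model("side")
for z in (.078,.0815,.085):print("side foot",plane(ray(d,(286.5,179.2)),z), "stand",plane(ray(d,(288.1,187.4)),.055))
g=cv2.imread("pics/w6.png");print([int(v) for v in g[40:160:2,315:318].mean((1,2))])
g=cv2.imread("pics/s6.png");print([int(v) for v in g[170:204,286:288].mean((1,2))])
for z,y in((.05,0),(.055,0)):pass
```

```text
-0.16891344249521695 [0.646  0.0037 0.1046]
disc [0.617  0.0093 0.055 ]
[0.6332 0.1179 0.055 ] [0.6448 0.2019 0.055 ] 0.08477286300781031
0.078 foot [0.6182 0.0097 0.078 ] needs [-0.0012 -0.0004 -0.023 ]
0.0815 foot [0.6152 0.0102 0.0815] needs [ 0.0018 -0.0009 -0.0265]
0.085 foot [0.6122 0.0107 0.085 ] needs [ 0.0048 -0.0014 -0.03  ]
side foot [0.6221 0.0107 0.078 ] stand [0.6183 0.0148 0.055 ]
side foot [0.6204 0.015  0.0815] stand [0.6183 0.0148 0.055 ]
side foot [0.6187 0.0193 0.085 ] stand [0.6183 0.0148 0.055 ]
[16, 16, 18, 14, 16, 16, 15, 15, 15, 16, 16, 20, 66, 97, 102, 104, 104, 100, 95, 94, 94, 93, 92, 93, 93, 93, 95, 96, 88, 46, 25, 25, 23, 25, 23, 23, 23, 22, 20, 21, 21, 20, 20, 19, 19, 19, 19, 21, 19, 17, 19, 56, 119, 128, 128, 128, 128, 126, 125, 125]
[144, 141, 140, 140, 140, 139, 138, 136, 134, 134, 134, 133, 136, 140, 116, 71, 93, 108, 75, 87, 107, 87, 74, 100, 109, 116, 117, 92, 58, 47, 49, 49, 49, 49]
```

Wrist and side views agree that the cup is within about 3 mm of the stand's middle, roughly 26 mm above it. Descending straight down, finishing in small steps.

```bash
python3 jog.py '[[0,0,0,0.003,0,0.004,0.03],[0,0,0,0.006,0,0.008,0.03],[0,0,0,0.0088,0,0.0122,0.03],[0,0,0,0.0106,0,0.0146,0.03],[0,0,0,0.0118,0,0.0162,0.03],[0,0,0,0.0118,0,0.0162,0.03]]'
python3 jog.py '[[0,0,0,0.0012,0,0.0016,0.03],[0,0,0,0.0012,0,0.0016,0.03]]'
python3 jog.py '[[0,0,0,0.0012,0,0.0016,0.03],[0,0,0,0.0012,0,0.0016,0.03]]'
```

```text
time: 8.75
tcp_pos: [0.6458, 0.0037, 0.084]
tool_rot: [0.307, 0.077, 0.948, -0.027]
wrist_force: [-0.1, -0.5, -0.8]
width: 0.0453
grasp_force: 35.3
time: 8.95
tcp_pos: [0.6461, 0.0036, 0.0827]
tool_rot: [0.307, 0.077, 0.948, -0.027]
wrist_force: [-0.3, -0.5, -0.5]
width: 0.0447
grasp_force: 35.4
time: 9.15
tcp_pos: [0.647, 0.0035, 0.0821]
tool_rot: [0.308, 0.077, 0.948, -0.027]
wrist_force: [-0.0, 0.6, 5.0]
width: 0.0449
grasp_force: 35.5
```

Contact at 5 N. Opening gently.

```bash
python3 jog.py '[[0,0,0,0,0,0,0.048],[0,0,0,0,0,0,0.05],[0,0,0,0,0,0,0.053],[0,0,0,0,0,0,0.06],[0,0,0,0,0,0,0.07],[0,0,0,0,0,0,0.08],[0,0,0,0,0,0,0.085],[0,0,0,0,0,0,0.085],[0,0,0,0,0,0,0.085]]'
python3 - <<'E'
from fit import *
np.set_printoptions(precision=4,suppress=True)
a=eyes.grab_frame("side");w=eyes.grab_frame("wrist")
for n,i in (("s7",a),("w7",w)):cv2.imwrite(f"pics/{n}.png",i[:,:,::-1])
g=w;print([int(v) for v in g[40:160:2,315:318].mean((1,2))]);print("row",[int(v) for v in g[190,230:410:3].mean(1)])
s=manip.get_state();R=Rt(s).as_matrix();print(s["wrist_force"],s["q"],R[:,2])
E
```

```text
time: 10.05
tcp_pos: [0.6459, 0.0037, 0.0806]
tool_rot: [0.307, 0.077, 0.948, -0.027]
wrist_force: [0.1, 0.2, -0.6]
width: 0.0846
grasp_force: 0.0
[66, 66, 66, 62, 35, 15, 16, 16, 16, 16, 18, 18, 16, 18, 17, 16, 15, 16, 15, 17, 15, 17, 17, 15, 16, 15, 14, 18, 50, 94, 102, 103, 105, 105, 104, 97, 95, 95, 94, 94, 92, 93, 93, 95, 96, 96, 83, 38, 18, 18, 18, 34, 104, 135, 136, 136, 136, 136, 136, 133]
row [88, 88, 92, 95, 96, 96, 96, 96, 97, 121, 111, 112, 116, 120, 122, 124, 127, 127, 129, 130, 131, 131, 132, 132, 133, 135, 134, 136, 135, 135, 134, 134, 134, 134, 133, 132, 131, 130, 128, 128, 127, 125, 124, 122, 120, 117, 113, 105, 97, 96, 97, 96, 97, 97, 96, 86, 66, 67, 66, 67]
[-0.9218 -0.7417  0.5314] [-0.2071 -0.486  -0.8542  0.5767  0.0224 -0.038 ] [ 0.5778 -0.0985 -0.8102]
```

```bash
python3 - <<'E'
from fit import *
np.set_printoptions(precision=4,suppress=True)
s=manip.get_state();R=Rt(s).as_matrix();p=s["tcp_pos"];T=np.eye(4);T[:3,:3]=R;T[:3,3]=p;C=T@m["hand_eye"]
psi=np.arctan2(R[1,2],R[0,2]);h=np.array([np.cos(psi),np.sin(psi),0])
a=plane(ray(m,(316,96),C),.055);b=plane(ray(m,(316,143.5),C),.055);print(a,b,b-a,"disc",a+.039*h,"gap",(b-a)@h,"(want .039-rf)")
for n in("w7",):
  g=cv2.imread(f"pics/{n}.png")
  for y in (120,135,150): print(y,[int(v) for v in g[y,210:430:4].mean(1)])
E
python3 jog.py '[[0,0,0,0,0,-0.01,0.085],[0,0,0,0,0,-0.025,0.085],[0,0,0,0,0,-0.045,0.085],[0,0,0,0,0,-0.065,0.085],[0,0,0,0,0,-0.085,0.085],[0,0,0,0,0,-0.1,0.085],[0,0,0,0,0,-0.1,0.085]]'
python3 - <<'E'
from fit import *
a=eyes.grab_frame("side");w=eyes.grab_frame("wrist");b=eyes.grab_frame("top")
for n,i in (("s8",a),("w8",w),("t8",b)):cv2.imwrite(f"pics/{n}.png",i[:,:,::-1])
c=lambda i,x,y,w,h,k:cv2.resize(i[y:y+h,x:x+w],None,fx=k,fy=k)
cv2.imwrite("pics/c8.png",np.hstack([c(a,260,140,80,80,5),c(w,160,20,320,320,1.25)])[:,:,::-1])
E
```

```text
[0.5774 0.0161 0.055 ] [0.5991 0.0125 0.055 ] [ 0.0217 -0.0036  0.    ] disc [0.6158 0.0095 0.055 ] gap 0.022047850119030397 (want .039-rf)
120 [88, 89, 87, 57, 24, 21, 23, 24, 19, 20, 70, 91, 93, 98, 98, 93, 93, 93, 92, 93, 93, 92, 93, 91, 92, 93, 92, 93, 94, 94, 94, 93, 95, 94, 93, 94, 94, 93, 95, 101, 98, 94, 92, 60, 16, 17, 14, 18, 18, 14, 52, 65, 65, 65, 67]
135 [89, 88, 89, 80, 23, 20, 24, 78, 96, 96, 93, 95, 95, 93, 94, 95, 95, 95, 74, 13, 57, 94, 95, 94, 94, 96, 40, 20, 90, 95, 97, 96, 96, 92, 29, 39, 95, 96, 96, 95, 95, 96, 97, 95, 98, 91, 63, 16, 17, 16, 60, 66, 66, 68, 67]
150 [90, 88, 89, 87, 85, 44, 95, 94, 94, 95, 95, 71, 18, 73, 94, 94, 93, 94, 100, 106, 129, 133, 134, 134, 134, 135, 137, 136, 136, 135, 135, 135, 133, 126, 96, 82, 95, 94, 94, 93, 87, 18, 49, 93, 94, 94, 96, 85, 20, 64, 65, 66, 67, 67, 67]
time: 10.85
tcp_pos: [0.5888, 0.0135, 0.1644]
tool_rot: [0.309, 0.077, 0.948, -0.027]
wrist_force: [1.3, 0.1, -0.6]
width: 0.085
grasp_force: 0.0
```

View pics/c8.png

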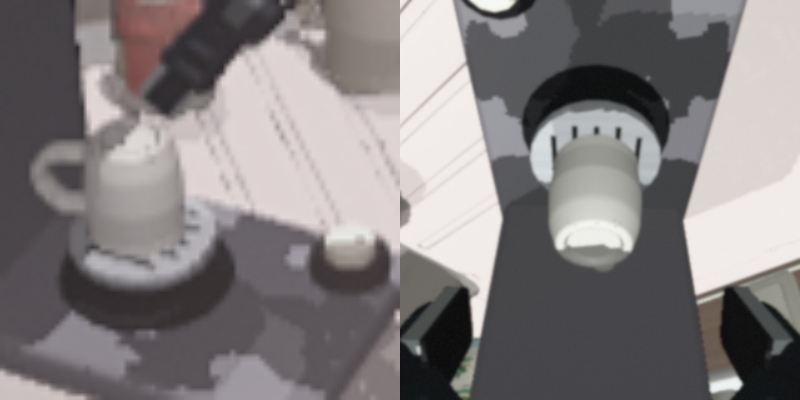

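Cup stands upright on the disc and is laterally centred (wrist crop: disc 530–660, cup 549–641). One numeric check of the fore-aft offset before the press.

Run:
```python
from fit import *
np.set_printoptions(precision=4,suppress=True)
R1,p1=pose(-.15,.61),np.array([.4773,.3083,.1356])
T=np.eye(4);T[:3,:3]=R1;T[:3,3]=p1;C=T@m["hand_eye"]
print("w1 foot near",plane(ray(m,(319,141),C),0),"rim",plane(ray(m,(319,214),C),.06))
d=eyes.camera_model("side");t=eyes.camera_model("top")
print("side rim on stand",plane(ray(d,(260+133/5-.5,140+140/5-.5)),.115))
s=manip.get_state();R=Rt(s).as_matrix();p=s["tcp_pos"];T[:3,:3]=R;T[:3,3]=p;C=T@m["hand_eye"]
print("w8 rim",plane(ray(m,(160+195/1.25,20+240/1.25),C),.115),"foot near",plane(ray(m,(316,20+135/1.25),C),.055),"disc near",plane(ray(m,(316,20+101/1.25),C),.055),"button",plane(ray(m,(160+95/1.25,21),C),.045))
g=cv2.imread("pics/w8.png");print([int(v) for v in g[80:235:2,315:318].mean((1,2))])
B=np.array([.5172,-.0215,.0]);print(p)
```

```text
w1 foot near [0.5208 0.3051 0.    ] rim [0.5412 0.3019 0.06  ]
side rim on stand [0.6203 0.0105 0.115 ]
w8 rim [0.6127 0.0103 0.115 ] foot near [0.5969 0.0126 0.055 ] disc near [0.5755 0.0162 0.055 ] button [ 0.5235 -0.0204  0.045 ]
[19, 16, 17, 16, 14, 17, 15, 18, 16, 21, 69, 101, 105, 112, 163, 187, 186, 185, 186, 189, 169, 100, 71, 86, 142, 159, 160, 157, 149, 149, 149, 149, 149, 150, 150, 152, 162, 170, 172, 172, 173, 173, 175, 175, 176, 177, 177, 181, 188, 195, 202, 203, 205, 206, 208, 208, 209, 214, 229, 235, 238, 234, 236, 237, 237, 237, 237, 231, 167, 127, 127, 127, 128, 144, 155, 150, 129, 103]
[0.5881 0.0135 0.1607]
```

Measured fore-aft offset is about 3–5 mm against a 13 mm limit, so the placing stands. Moving to above the button with the tool vertical and the fingers shut.

Run:
```python
from fit import *
s=manip.get_state();delta(s,[.516,-.021,.13],-.17,0.0)
```

```text
[-0.002  0.626  0.008] [ 0.0713 -0.0456 -0.0133] rows>= 4.171659525097659 1.7131915841667396
```

```bash
python3 jog.py '[[0,0.1,0.008,0.02,-0.01,-0.02,0.085],[0,0.22,0.008,0.04,-0.02,-0.02,0.06],[0,0.35,0.008,0.06,-0.035,-0.015,0.03],[0,0.49,0.008,0.071,-0.0456,-0.013,0],[0,0.626,0.008,0.071,-0.0456,-0.013,0],[0,0.626,0.008,0.071,-0.0456,-0.013,0],[0,0.626,0.008,0.071,-0.0456,-0.013,0],[0,0.626,0.008,0.071,-0.0456,-0.013,0],[0,0.626,0.008,0.071,-0.0456,-0.013,0],[0,0.626,0.008,0.071,-0.0456,-0.013,0]]'
python3 - <<'E'
from fit import *
np.set_printoptions(precision=4,suppress=True)
s=manip.get_state();R=Rt(s).as_matrix();p=s["tcp_pos"]
w=eyes.grab_frame("wrist");cv2.imwrite("pics/w9.png",w[:,:,::-1])
T=np.eye(4);T[:3,:3]=R;T[:3,3]=p;C=T@m["hand_eye"];W=np.linalg.inv(C)
q=cv2.projectPoints(np.array([[.516,-.021,.043]]),cv2.Rodrigues(W[:3,:3])[0],W[:3,3],m["K"],m["D"])[0].ravel();print("pred",q)
g=cv2.GaussianBlur(w,(3,3),0).min(2);x,y=q.astype(int);M=np.zeros_like(g);M[max(0,y-70):y+70,x-70:x+70]=(g[max(0,y-70):y+70,x-70:x+70]>150)*255
n,l,st,c=cv2.connectedComponentsWithStats(M)
for i in range(1,n):
    if st[i,4]>200: print(st[i],c[i],plane(ray(m,c[i],C),.043))
delta(s,[.516,-.021,.055],-.17,0)
E
```

```text
time: 12.0
tcp_pos: [0.5162, -0.0208, 0.131]
tool_rot: [0.001, 0.085, 0.996, -0.001]
wrist_force: [0.5, 1.0, 0.4]
width: -0.0003
grasp_force: 0.0
pred [314.5681 206.2047]
[ 244  136   30  140 2938] [255.8445 195.6402] [ 0.5013 -0.0608  0.043 ]
[301 193  20  22 256] [309.2109 201.8984] [ 0.5122 -0.0242  0.043 ]
[-0.002  0.002 -0.   ] [ 0.0003 -0.0001  0.076 ] rows>= 0.017555211989052855 1.5202166552890066
```

Run:
```python
import cv2
i=cv2.imread("pics/w9.png");cv2.imwrite("pics/c9.png",cv2.resize(i[120:320,210:430],None,fx=3,fy=3)[:600])
```

```text
(no output)
```

View pics/c9.png

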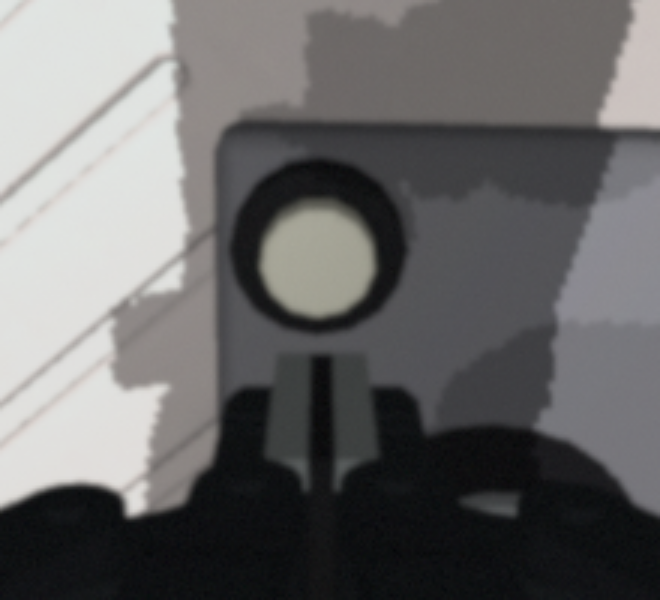

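Button face centre is at full-frame (316,206), against a prediction of (315,206). Pressing straight down.

```bash
python3 jog.py '[[0,0,0,0,0,0.03,0],[0,0,0,0,0,0.06,0],[0,0,0,0,0,0.076,0],[0,0,0,0,0,0.08,0],[0,0,0,0,0,0.084,0],[0,0,0,0,0,0.084,0]]'
python3 jog.py '[[0,0,0,0,0,0.002,0],[0,0,0,0,0,0.004,0],[0,0,0,0,0,0.004,0]]'
```

```text
time: 12.65
tcp_pos: [0.5168, -0.0212, 0.0474]
tool_rot: [0.001, 0.085, 0.996, -0.001]
wrist_force: [-0.1, 0.0, 0.7]
width: 0.0001
grasp_force: 0.0
time: 12.95
tcp_pos: [0.5172, -0.0214, 0.0434]
tool_rot: [0.001, 0.085, 0.996, -0.001]
wrist_force: [1.2, -0.4, 3.2]
width: -0.0001
grasp_force: 1.7
```

```bash
python3 jog.py '[[0,0,0,0,0,0.002,0],[0,0,0,0,0,0.0035,0],[0,0,0,0,0,0.0035,0]]'
python3 jog.py '[[0,0,0,0,0,0.0015,0],[0,0,0,0,0,0.0025,0],[0,0,0,0,0,0.0025,0]]'
```

```text
time: 13.25
tcp_pos: [0.5173, -0.0214, 0.0409]
tool_rot: [0.001, 0.085, 0.996, -0.001]
wrist_force: [-3.4, 0.2, 15.3]
width: -0.0005
grasp_force: 7.7
time: 13.55
tcp_pos: [0.5175, -0.0215, 0.0405]
tool_rot: [0.001, 0.085, 0.996, -0.001]
wrist_force: [-12.3, 3.6, 36.0]
width: 0.0
grasp_force: 18.0
```

Force jumped from 3 to 36 N, which is a hard stop well above the 5 N spring, so the button is fully down. Retracting and checking.

```bash
python3 jog.py '[[0,0,0,0,0,-0.01,0],[0,0,0,0,0,-0.04,0],[0,0,0,0.02,0,-0.08,0],[0,0,0,0.03,0,-0.11,0],[0,0,0,0.03,0,-0.11,0],[0,0,0,0.03,0,-0.11,0],[0,0,0,0.03,0,-0.11,0]]'
python3 - <<'E'
from station import manip, eyes
import cv2,numpy as np
a=eyes.grab_frame("side");b=cv2.imread("pics/s8.png")[:,:,::-1]
cv2.imwrite("pics/s10.png",a[:,:,::-1])
for y in (170,178,186): print([int(v) for v in a[y,262:304:2].mean(1)],[int(v) for v in b[y,262:304:2].mean(1)])
print("button cols",[int(v) for v in a[178:200,330].mean(1)],[int(v) for v in b[178:200,330].mean(1)])
print(manip.get_state()["wrist_force"])
E
```

```text
time: 14.25
tcp_pos: [0.4864, -0.0158, 0.1453]
tool_rot: [-0.001, 0.085, 0.996, -0.001]
wrist_force: [-0.6, -0.2, 0.5]
width: 0.0
grasp_force: 0.0
[71, 71, 68, 116, 144, 143, 148, 128, 115, 122, 187, 211, 213, 202, 161, 128, 113, 214, 215, 215, 178] [70, 70, 68, 116, 145, 144, 148, 128, 114, 121, 187, 210, 208, 216, 212, 179, 163, 213, 215, 216, 178]
[71, 71, 68, 131, 136, 132, 112, 108, 128, 145, 154, 160, 163, 163, 163, 162, 125, 119, 219, 218, 218] [70, 71, 68, 131, 136, 133, 112, 108, 128, 145, 154, 161, 163, 162, 163, 160, 153, 148, 217, 215, 216]
[72, 73, 72, 78, 82, 81, 104, 108, 115, 129, 134, 138, 143, 144, 142, 142, 125, 108, 93, 106, 107] [72, 72, 72, 77, 81, 81, 104, 108, 115, 129, 135, 138, 143, 144, 142, 142, 139, 132, 157, 178, 183]
button cols [215, 216, 215, 214, 215, 217, 192, 165, 162, 163, 165, 167, 163, 148, 143, 105, 61, 60, 60, 59, 66, 84] [215, 216, 215, 215, 214, 214, 220, 226, 228, 231, 196, 164, 163, 149, 143, 105, 62, 59, 60, 60, 67, 85]
[ 0.81317773  0.39848718 -0.75417278]
```

The cup's edges haven't moved (only shadows differ), the button is up again, and the robot touches nothing. Handing in.

```bash
python3 -c "
from station import manip, eyes
print(manip.finish_job())"
```

```text
the job is handed in; nothing more can be done
None
```

The cup stands upright and released on the stand, about 3–5 mm off centre by my measurement; the button was pressed to its stop and sprang back, and the job was handed in at about 14 s with no verdict shown (on the way in, the cup's handle bumped the coffee maker's column at about 33 N wrist force, so I backed off and re-centred).

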